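# Set the speed of a tube roller mixer and start it

### The arm

A 6-joint arm with a two-finger parallel gripper is mounted at the origin on a cart in front of the work surface, level with it; the furniture and walls round the work are solid. World frame = base frame: x ahead of the robot, y to its left, z up, the work surface at z = 0. Lengths are in m, angles in rad, forces in N, time in s.
With the tool pointing down it reaches from about 0.375 to 0.9 m from the base axis. Payload 3.1 kg.
Tool frame: the origin (TCP) lies on the mounting face of the last link; the fingertips stand 173 mm ahead of it and the grasp point (between the pads) lies 155 mm ahead of it (arm.hold_point_z is the distance from the TCP to the grasp point, in m); z points along the fingers, y is the line along which they close (so a half turn about z gives the same grasp; the last joint's range is limited). The gripper opens to 85 mm and grips with 20 to 120 N. Pads are 22 mm wide; open, the fingers measure 114 mm over their backs; the gripper's body (76 mm by 85 mm) begins 54 mm behind the grasp point. The pads swing forward as they close: fully open they stand 13 mm farther back than shut.
Start: joints at [-1.516, 0.527, 1.433, -0, 1.181, -0.178], TCP at [0.144, -0.608, 0.405] pointing down, gripper open.
Joint ranges: [-3.08, 3.08], [-0.75, 2.2], [0.22, 2.44], [-1.43, 4.57], [0, 2.65], [-2.85, 2.85]. Speed limits (rad/s): [2.79, 2.79, 3.14, 3.14, 3.14, 3.14].

### API

Orientations are given as a rotation vector (axis times angle).
In Python, from workcell import arm gives the robot as it stands. The module is installed in compiled form; this text tells all that it offers.
- The arm moves only by the tool carry_out, never from a script. Its arguments are lists of equal length, an entry for each row: "grip": the opening, from -1 (shut) to 1 (fully open); "translation": the shift along the tool's x, y, z in units of 50 mm (1.0 is 50 mm), a list of three; "twist": the turn about the tool's z in units of 8 degrees (1.0 is 8 degrees). In form: {"grip": [grip, ...], "translation": [[x, y, z], ...], "twist": [twist, ...]}. A call has exactly 10 rows; each row is the pose to reach, as a shift and turn from the pose commanded when the call began, along the tool's axes at that moment; what a row does not reach only later rows make up. A row lasts 1/8 s, in which the tool goes at most 62.5 mm and 10.7 degrees, less where a joint would pass 70% of its speed; a pose out of reach is approached as far as the arm can. A call with a gripper value outside its range is refused whole. The fingers move at their own pace and stop on an object; "squeeze" is the grip in N (left out, the last holds). Time passes only in rows, so rows that repeat a pose let the fingers close, or fill a call up. It gives the time, the measured TCP pose, the force, the opening and the grip force at its end, in the units of the state.
- arm.sense(): the state, without advancing time (a new reading comes with each control period).
- arm.camera(name): name is "side" or "top" or "wrist"; returns the picture (420x560x3 uint8, red, green, blue); there is no depth.
- arm.get_calibration(name): a dict with "fx", "fy", "cx", "cy" (pixels), "rvec" (rotation vector, rad) and "tvec" (3), from world to camera coordinates, as OpenCV has them; the wrist camera has in their place "tool_from_camera" (4x4, takes a point from camera to tool coordinates, whose origin is the TCP and whose axes are the flange's). Camera axes: x right, y down, z forward; pixel columns grow to the right and rows downward; lengths in m; the calibration is good to about 2 mm. A picture is of the moment at which its call begins: read the wrist's pose just before it. get_calibration takes no time and is no camera call.
- arm.job_done(): hands the job in; it is judged then, once.
The state is a dict: "clock": time; "q": joint angles; "joint_vel": joint speeds; "effort": joint torques, N m; "tcp_pos": TCP position; "ee_rot": TCP orientation; "wrist_force": force on the tool from outside, world axes, zero at the start; "ft_torque": the same for the moment, N m; "opening": finger opening in m; "gripper_force": force on a finger pad.
Only numpy, scipy, OpenCV 4.12 (cv2) and the standard library are available. Lean on these libraries where they do the work, as an engineer would, in place of code of your own. Each camera call takes 0.05 s, during which the arm holds its last target. There are 200 camera calls.

### The job

Get the tube roller mixer running at its set speed: with a fingertip, push the black lever of the speed dial round until its index line points at the arrowhead on the collar around the scale, and only then press the standing end of the rocker switch fully down to start it. Push the lever from the side, do not pinch it between the fingers. Leave the collar as it is set, and leave the tubes on the rollers and the dropper bottle and cup beside the mixer where they are.

Things in the scene. Friction and masses are not known exactly. Their poses are not given: they have to be found in the camera images.
- mixer: white roller mixer, 210 mm deep (x) by 270 mm wide (y), fixed to the worktop; origin under its centre, x points to its back, y to its left, z up. Its level control deck (front 102 mm, local x -0.105 to -0.003) is 46 mm high; behind it lie four rollers along y (tops 63 mm high) with a 66 mm high cheek at each end. With the tubes nothing on it is higher than 72 mm
- dial_axis (a point): point on the upright axis of the speed dial, on the deck's top (46 mm up), at local (-0.054, 0.055) of the mixer. Its axes are the mixer's
- dial (a joint): speed dial in rad, 0 at the lower stop, growing CLOCKWISE seen from above to 4.71 at the upper stop. At 0 the lever points in the mixer's local direction (-0.707, 0.707), to its front left; at q along local angle 2.356 - q (from the mixer's x towards y). It turns against about 0.045 N m of friction and stays where it is left. It starts at 0.05 to 0.7
- dial_tip (a point): middle of the lever's outer end, 35 mm from the dial axis, 15 mm above the deck; its x axis points outward along the lever. The black lever is a 9 mm thick bar, 15 to 35 mm from the axis, flanks 7 to 22.5 mm above the deck (counterclockwise flank: dial_c0, clockwise flank: dial_c1), a white index line on its crest at 24 mm. Below it is a skirt of 24 mm radius, at most 5 mm high
- collar (a joint): angle of the set collar in rad, counted like the dial's: the lever is on the arrowhead when dial equals collar. It reads 1.5 to 3.5. The collar is very stiff (0.5 N m)
- set_mark (a point): tip of the black arrowhead, 12 mm wide, raised 5.5 mm above the deck, that points inward from the grey set collar (a low ring 41 to 46 mm from the dial axis, outside the printed scale); 40 mm from the axis; its x axis points outward from the dial axis
- switch (a joint): angle of the rocker switch in rad: 0 off (right-hand end standing up), 0.36 on (right-hand end fully down). It turns against about 0.035 N m of friction (2 to 4 N at its end) and stays where it is left
- switch_on_end (a point): top of the rocker's standing right-hand end when off, 14 mm to the mixer's right (-y) of its pivot, 57.8 mm above the worktop; fixed to the mixer, with its axes. The dark rocker, 34 mm long along the mixer's y, 21.5 mm wide, lies right of the dial; a shallow V: when on, its right half is level, 52.5 mm above the worktop, and its left end stands up; its bezel is 2.5 mm high on the deck
- tube_a: blood tube with cap, 16 x 87 mm, lying along the mixer's y in the first groove between the rollers; origin 8 mm below its middle
- tube_b: the same in the second groove
- tube_c: the same in the third groove
- dropper: small brown dropper bottle, 27 x 27 x 82 mm, standing to the right of the mixer; origin at the centre of its underside
- cup: white sample cup with lid, 64 x 64 x 70 mm, standing to the right of the mixer; origin at the centre of its underside

How it is judged:
On the way, in this order (a step that is already met when the one before it is completed fails the run):
1. the dial's lever points at the collar's arrowhead while the switch is still off (angle between the x axis of dial_tip and the x axis of set_mark, either way round below 0.08 rad and horizontal distance between dial_tip and set_mark below 0.012 m and value of joint switch below 0.12 rad), for 0.3 s.
2. the switch is pressed fully on (value of joint switch above 0.3 rad), for 0.1 s.
At the end, for the whole second after the job is handed in: The lever points at the arrowhead within 0.08 rad (about 4.5 degrees), the switch is on (past 0.30 of 0.36 rad), the collar is within 4 mm and the tubes, dropper bottle and cup are within 15 mm of where they were (angle between the x axis of dial_tip and the x axis of set_mark, either way round below 0.08 rad and horizontal distance between dial_tip and set_mark below 0.012 m and value of joint switch above 0.3 rad and distance of set_mark from where it was at the start of the episode below 0.004 m and distance of each of tube_a, tube_b, tube_c, dropper, cup from where it was at the start of the episode below 0.015 m); the robot touches nothing.
It fails at once if the lever is pinched (both flanks pressed at once) (contact force between the fingers and dial_c0 above 0.5 N and contact force between the fingers and dial_c1 above 0.5 N).
It fails at once if the set collar is turned (distance of set_mark from where it was at the start of the episode above 0.004 m).
It fails at once if a tube is moved off its place or lifted (distance of any of tube_a, tube_b, tube_c from where it was at the start of the episode above 0.015 m).
It fails at once if the dropper bottle or the cup is moved or lifted (distance of any of dropper, cup from where it was at the start of the episode above 0.015 m).
It also fails if it takes over 48 s, if anything falls off the work surface, if the arm or the gripper's body presses on something with over 40 N, if the wrist force passes 120 N, or if a joint passes its speed limit or range.

## Working session

There is one attempt and no reset: what is moved stays moved. The work goes in short steps, Python scripts to look and compute and a tool call to move; the robot and the scene stay as the last step left them, time stands still between calls to the robot, and variables do not carry over. Pictures are saved under pics/ and viewed, at most 12 in all, crops included, and the job is handed in when it is done.

Besides the shell and the picture viewer there is one more tool, called after "Emit:" as name(argument=value, ...) on one line, values as JSON. carry_out: Moves the arm, as the interface text tells. Its arguments: {"type":"object","properties":{"grip":{"type":"array","items":{"type":"number"}},"translation":{"type":"array","items":{"type":"array","items":{"type":"number"}}},"twist":{"type":"array","items":{"type":"number"}},"squeeze":{"type":"number"}},"required":["grip","translation","twist"]}

```bash
mkdir -p pics
python3 - <<'E'
from workcell import arm
import cv2
s=arm.sense();print(s)
for n in("top","side"):
    cv2.imwrite(f"pics/{n}0.png",arm.camera(n)[:,:,::-1]);print(n,arm.get_calibration(n))
print(arm.get_calibration("wrist"))
E
```

```text
{'clock': 0.0, 'q': array([-1.51652303e+00,  5.28453037e-01,  1.43395093e+00, -8.21337283e-06,
        1.18138495e+00, -1.78482396e-01]), 'joint_vel': array([ 0.00122961,  0.00035056,  0.00027007,  0.00113949, -0.00023463,
       -0.00056587]), 'effort': array([ 1.07663996e-03, -4.42343760e+01, -1.78022879e+01, -2.54586394e-05,
        8.46014125e-03, -7.97853687e-06]), 'tcp_pos': array([ 0.1441808, -0.6077691,  0.4037258]), 'ee_rot': array([-3.11816385e+00, -3.64537335e-01, -2.02067659e-04]), 'wrist_force': array([-0.31451888, -0.11720463, -0.00368385]), 'ft_torque': array([-0.01590335,  0.01701951, -0.01072605]), 'gripper_force': 0.0, 'opening': 0.08497876215386087}
top {'fx': 477.35813503814836, 'fy': 477.35813503814836, 'cx': 281.03723987631435, 'cy': 199.50310766444267, 'rvec': array([ 2.16227071, -2.15828725,  0.16654765]), 'tvec': array([-0.35496806,  0.51722972,  0.92872434])}
side {'fx': 518.6479354337492, 'fy': 518.6479354337492, 'cx': 285.95558363712115, 'cy': 206.20009670928692, 'rvec': array([ 2.51873823, -0.84050233,  0.20559915]), 'tvec': array([-0.65351532,  0.06347473,  0.97091801])}
{'fx': 326.1369824820792, 'fy': 326.1369824820792, 'cx': 283.1801545900843, 'cy': 210.7903254225184, 'tool_from_camera': array([[ 3.41596924e-04, -9.65641548e-01, -2.59877441e-01,
         6.42194292e-02],
       [ 9.99999363e-01,  5.03147704e-05,  1.12749561e-03,
         1.92685672e-04],
       [-1.07568093e-03, -2.59877660e-01,  9.65640950e-01,
         2.94606726e-02],
       [ 0.00000000e+00,  0.00000000e+00,  0.00000000e+00,
         1.00000000e+00]])}
```

View pics/top0.png

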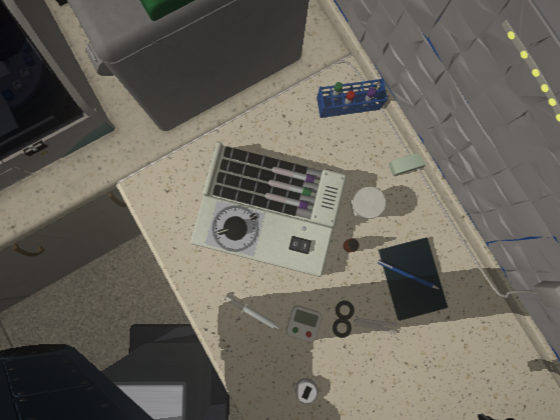

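The mixer's white body has corners at about (218,143), (345,171), (322,275), (191,242). The dial is at (236,228), the switch at (300,244), the dropper at (350,245) and the cup at (369,203). I'll enlarge the crop.

Run:
```python
import cv2
im=cv2.imread("pics/top0.png")
c=im[135:285,180:360]
cv2.imwrite("pics/top0c.png",cv2.resize(c,None,fx=4,fy=4,interpolation=cv2.INTER_CUBIC))
```

```text
(no output)
```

View pics/top0c.png

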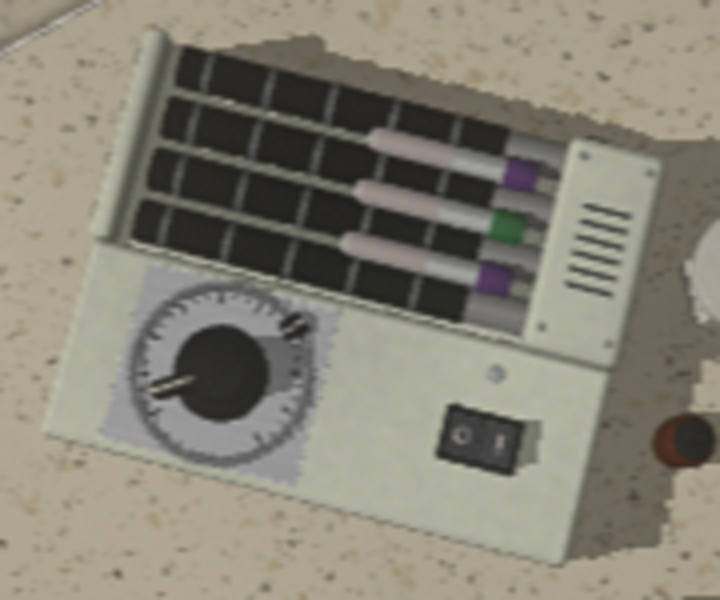

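View pics/side0.png

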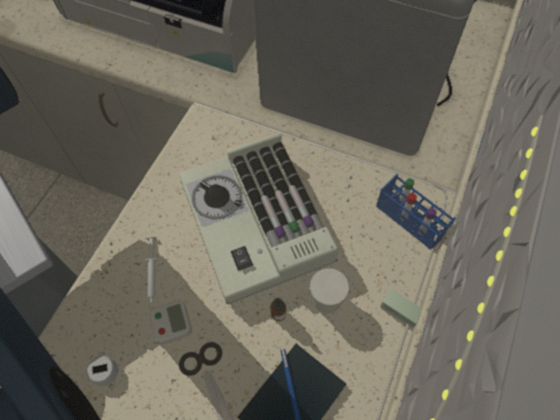

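The crop shows the front deck corners at (45,433) and (563,563), and the dial centre at about (223,373). The lever's line runs from (193,378) to its tip at (150,388), and the arrowhead is at about (291,326). The rocker spans (448–522, 405–475) with its right end standing. In the side view, the dial is at (217,197) and the rocker at (241,258).

```bash
cat > h.py <<'E'
import numpy as np,cv2
from scipy.spatial.transform import Rotation as R
from workcell import arm
def ray(n,uv):
    c=arm.get_calibration(n);d=np.array([(uv[0]-c['cx'])/c['fx'],(uv[1]-c['cy'])/c['fy'],1.])
    if n=='wrist':
        s=arm.sense();T=c['tool_from_camera'];Rt=R.from_rotvec(s['ee_rot']).as_matrix()
        return s['tcp_pos']+Rt@T[:3,3],Rt@T[:3,:3]@d
    M=R.from_rotvec(c['rvec']).as_matrix();return -M.T@c['tvec'],M.T@d
def at(n,uv,z):
    o,d=ray(n,uv);return (o+d*(z-o[2])/d[2])[:2]
def crop(p):return (p[0]+.5)/4+179.5,(p[1]+.5)/4+134.5
E
python3 - <<'E'
from h import *
P={'FL':((45,433),.046),'FR':((563,563),.046),'dial':((223,373),.0475),'arrow':((288,328),.0515),'tip':((150,388),.070),'lin':((193,378),.070),'swL':((440,435),.05),'swR':((522,449),.0578),'ind':((497,373),.048),'cR':((608,367),.046)}
w={k:at('top',crop(p),z) for k,(p,z) in P.items()}
for k,v in w.items():print(k,v.round(4))
print('side dial',at('side',(217,197),.0475),'sw',at('side',(241,258),.052))
d=w['FL']-w['FR'];print('width',np.hypot(*d));a=np.arctan2(d[1],d[0])-np.pi/2;print('yaw',a)
print('FL-dial local',[ (R.from_euler('z',-a).as_matrix()[:2,:2]@(w[k]-w['dial'])+[-.054,.055]).round(4) for k in w])
for k in('tip','arrow'):
    e=w[k]-w['dial'];print(k,np.hypot(*e),2.356-(np.arctan2(e[1],e[0])-a))
E
```

```text
FL [ 0.4297 -0.1755]
FR [ 0.3662 -0.4315]
dial [ 0.4595 -0.2631]
arrow [ 0.4816 -0.2954]
tip [ 0.4504 -0.2297]
lin [ 0.4553 -0.2504]
swL [ 0.4288 -0.3708]
swR [ 0.4217 -0.4107]
ind [ 0.4597 -0.3993]
cR [ 0.463 -0.455]
side dial [ 0.4598304  -0.26463398] sw [ 0.42561003 -0.393562  ]
width 0.2636955576284243
yaw -0.24310694334741112
FL-dial local [array([-0.104 ,  0.1329]), array([-0.104 , -0.1308]), array([-0.054,  0.055]), array([-0.0248,  0.029 ]), array([-0.0708,  0.0853]), array([-0.0611,  0.0664]), array([-0.0578, -0.0569]), array([-0.0551, -0.0974]), array([-0.021 , -0.0772]), array([-0.0044, -0.1304])]
tip 0.0346579280030088 0.2782185291673338
arrow 0.03909326336148812 3.081967991370362
```

```bash
cat >> h.py <<'E'
D=np.array([.4595,-.2635]);yaw=-.243
def loc(th,hx=11,hy=14.5,gap=0):   # finger-box centre (mm, mixer axes, from dial axis) touching lever's ccw flank
    u=np.array([np.cos(th),np.sin(th)]);n=np.array([-u[1],u[0]])
    rho=18+hx*abs(u[0])+hy*abs(u[1])
    L=[r*u+s*n for r in(15,35) for s in(-4.5,4.5)]
    for h in np.arange(5,45,.1):
        c=rho*u+h*n
        lo=np.min(L,0);hi=np.max(L,0)
        if np.any(c-[hx,hy]>hi) or np.any(c+[hx,hy]<lo) or abs(h)>4.5+hx*abs(n[0])+hy*abs(n[1]) or rho-hx*abs(u[0])-hy*abs(u[1])>35: break
    return c+gap*n
def world(l):return D+R.from_euler('z',yaw).as_matrix()[:2,:2]@(np.asarray(l)/1000)
E
python3 - <<'E'
from h import *
s=arm.sense()
for q in np.r_[.28,.4:3.2:.2,3.08]:
    l=loc(2.356-q);print(round(q,2),l.round(1),'xmax local',round(l[0]+11-54,1))
c=loc(2.356-.28,gap=10);W=world(c);print('start',c.round(1),W)
M=R.from_rotvec(s['ee_rot']).as_matrix()
print((M.T@(np.r_[W,.30]-s['tcp_pos'])/.05).round(3),'twist',np.degrees(np.arctan2(M[1,0],M[0,0])-yaw)/8)
E
```

```text
0.28 [-32.   23.5] xmax local -75.0
0.4 [-28.4  26.9] xmax local -71.4
0.6 [-21.9  30.8] xmax local -64.9
0.8 [-15.3  32.9] xmax local -58.3
1.0 [-10.6  37.6] xmax local -53.6
1.2 [-4.4 40.9] xmax local -47.4
1.4 [ 3.  42.2] xmax local -40.0
1.6 [10.7 41.1] xmax local -32.3
1.8 [18.3 36.8] xmax local -24.7
2.0 [24.1 30.9] xmax local -18.9
2.2 [27.7 24.4] xmax local -15.3
2.4 [30.5 18.2] xmax local -12.5
2.6 [36.4 12.9] xmax local -6.6
2.8 [40.5  5.6] xmax local -2.5
3.0 [41.7 -3.6] xmax local -1.3
3.08 [40.2 -8.6] xmax local -2.8
start [-40.7  18.6] [ 0.42447439 -0.2356134 ]
[ 7.171 -5.946  2.091] twist 3.407518692203673
```

Emit:
carry_out(grip=[-1,-1,-1,-1,-1,-1,-1,-1,-1,-1], translation=[[0.9,-0.75,0.2],[1.8,-1.5,0.4],[2.7,-2.2,0.6],[3.6,-3.0,0.8],[4.5,-3.7,1.1],[5.4,-4.5,1.4],[6.3,-5.2,1.7],[7.17,-5.95,2.09],[7.17,-5.95,2.09],[7.17,-5.95,2.09]], twist=[0.4,0.8,1.2,1.6,2.0,2.4,2.8,3.2,3.41,3.41])

```text
clock: 1.35
tcp_pos: [0.4245, -0.236, 0.3001]
ee_rot: [3.118, -0.379, -0.0]
wrist_force: [0.0, 1.0, -0.2]
opening: -0.0004
gripper_force: 0.0
```

Run:
```python
from h import *
s=arm.sense();print(s['tcp_pos'],s['opening'],s['wrist_force'],s['clock'])
M=R.from_rotvec(s['ee_rot']).as_matrix();print(np.arctan2(M[1,0],M[0,0]),M[2,2])
im=arm.camera('wrist')[:,:,::-1]
cv2.imwrite('pics/w1.png',im)
T=np.linalg.inv(arm.get_calibration('wrist')['tool_from_camera']);c=arm.get_calibration('wrist')
for z in(.155,.173,.186):
    p=(T@[0,0,z,1])[:3];print(z,c['cx']+c['fx']*p[0]/p[2],c['cy']+c['fy']*p[1]/p[2])
```

```text
[ 0.42454551 -0.23598677  0.30011501] -0.00037269708547126837 [ 0.03616761  0.99079077 -0.21812033] 1.35
-0.24189770075858022 -0.9999999495039631
0.155 280.8514759404493 280.99584055276677
0.173 281.08085698049587 263.3362906961294
0.186 281.21698204772383 252.85631636624373
```

View pics/w1.png

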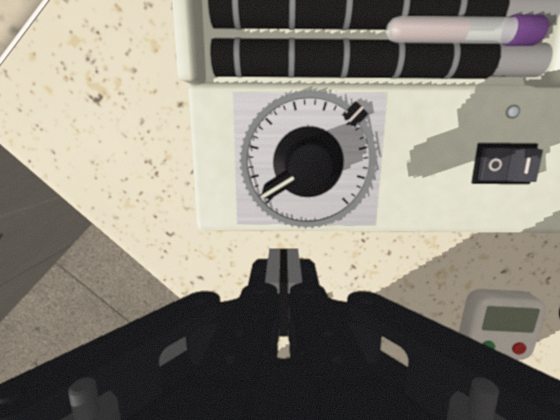

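The wrist view shows the dial at about (310,159), the lever line from (293,178) to (266,193), and the arrowhead tip at about (348,121). The shut fingertips sit at columns 267–300 with their front edge at row 249, and the wider finger backs (250–318) start at row 260.

```bash
cat >> h.py <<'E'
def wpix(p):
    c=arm.get_calibration('wrist');T=np.linalg.inv(c['tool_from_camera']);p=(T@np.r_[p,1])[:3]
    return np.round([c['cx']+c['fx']*p[0]/p[2],c['cy']+c['fy']*p[1]/p[2],p[2]],3)
E
python3 - <<'E'
from h import *
for x in(.011,-.011):
  for y in(-.007,.007): print(x,y,wpix([x,y,.173]))
for y in(-.0145,.0145): print(y,wpix([.011,y,.155]))
c=at('wrist',(311,158),.0485);print('collar c',c)
for k,p,z in(('skirt',(308,162),.051),('tip',(265,193.5),.07),('lin',(293,178),.07),('arrow',(348,121),.0515)):
    w=at('wrist',p,z);e=w-D;print(k,w,np.hypot(*e),2.356-(np.arctan2(e[1],e[0])-yaw))
a=at('wrist',(265,193.5),.07)-at('wrist',(293,178),.07);print('line q',2.356-(np.arctan2(a[1],a[0])-yaw))
im=cv2.imread('pics/w1.png')
cv2.imwrite('pics/w1c.png',cv2.resize(im[80:320,200:400],None,fx=4*.62,fy=4*.62,interpolation=cv2.INTER_CUBIC))
print([at('wrist',p,.046).round(4) for p in((195,83),(202,230))])
E
```

```text
0.011 -0.007 [2.66078e+02 2.41599e+02 1.52000e-01]
0.011 0.007 [2.9602e+02 2.4160e+02 1.5300e-01]
-0.011 -0.007 [2.6668e+02 2.8429e+02 1.5800e-01]
-0.011 0.007 [2.95541e+02 2.84287e+02 1.58000e-01]
-0.0145 [2.45807e+02 2.56836e+02 1.35000e-01]
0.0145 [3.15809e+02 2.56835e+02 1.35000e-01]
collar c [ 0.46010837 -0.26625058]
skirt [ 0.45829135 -0.26356356] 0.0012103241722808097 5.202049967570929
tip [ 0.44802172 -0.23204001] 0.03348853589212644 0.19235826583116733
lin [ 0.45333807 -0.25142357] 0.01355763563789175 0.07039373283053285
arrow [ 0.47793804 -0.29460406] 0.036158318877634626 3.1486983252754945
line q 0.2745154750736778
[array([ 0.5248, -0.2042]), array([ 0.4283, -0.1783])]
```

View pics/w1c.png

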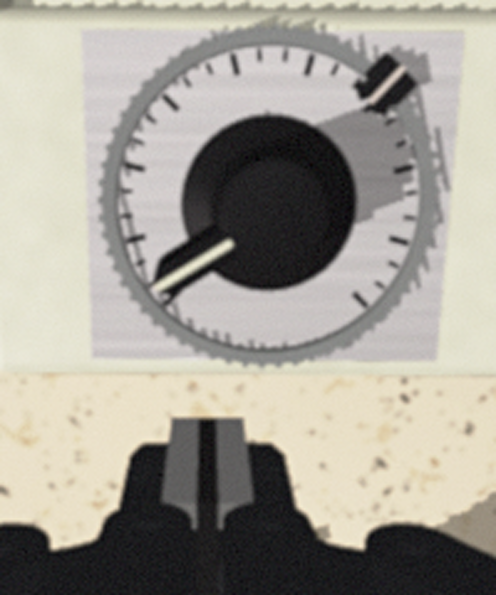

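Run:
```python
from h import *
c=at('wrist',(308.9,158.6),.0485);print('collar c',c)
for a,b in(((348.4,121.5),(363.3,107.4)),):
    A,B=at('wrist',a,.0515),at('wrist',b,.0515);print([ (round(np.hypot(*(p-c)),4),round(2.356-(np.arctan2(*(p-c)[::-1])-yaw),3)) for p in(A,B)], 2.356-(np.arctan2(*(B-A)[::-1])-yaw))
s=arm.sense();Q=R.from_euler('z',-yaw).as_matrix()[:2,:2]
cur=Q@(s['tcp_pos'][:2]-D)*1000;print('cur',cur)
f=lambda q,g=0:loc(2.356-q,8,7,g)
for q,g in[(.28,10),(.28,4),(.28,0)]+[(q,0) for q in np.arange(.4,3.1,.2)]:
    l=f(q,g);d=(l-cur)/50;print(round(q,2),g,l.round(1),'tool units',np.round([d[0],-d[1]],2))
```

```text
collar c [ 0.46005731 -0.26478168]
[(np.float64(0.0347), np.float64(3.156)), (np.float64(0.0474), np.float64(3.158))] 3.162969490993945
cur [-40.60077201  17.53008757]
0.28 10 [-35.3  12.4] tool units [0.11 0.1 ]
0.28 4 [-30.1  15.4] tool units [0.21 0.04]
0.28 0 [-26.6  17.3] tool units [0.28 0.  ]
0.4 0 [-23.9  20. ] tool units [ 0.33 -0.05]
0.6 0 [-18.3  23.4] tool units [ 0.45 -0.12]
0.8 0 [-12.3  25.3] tool units [ 0.57 -0.16]
1.0 0 [-7.9 28.9] tool units [ 0.65 -0.23]
1.2 0 [-2.3 31.2] tool units [ 0.77 -0.27]
1.4 0 [ 4.  31.9] tool units [ 0.89 -0.29]
1.6 0 [10.5 30.6] tool units [ 1.02 -0.26]
1.8 0 [16.4 27.5] tool units [ 1.14 -0.2 ]
2.0 0 [21.3 22.8] tool units [ 1.24 -0.1 ]
2.2 0 [24.7 16.7] tool units [1.31 0.02]
2.4 0 [26.8 10.7] tool units [1.35 0.14]
2.6 0 [29.9  6.3] tool units [1.41 0.23]
2.8 0 [31.6  0.8] tool units [1.44 0.33]
3.0 0 [31.9 -5.2] tool units [1.45 0.45]
```

Emit:
carry_out(grip=[-1,-1,-1,-1,-1,-1,-1,-1,-1,-1], translation=[[0,0,0.5],[0,0,1.0],[0,0,1.36],[0.1,0.05,1.36],[0.2,0.02,1.36],[0.28,0,1.36],[0.33,-0.05,1.36],[0.39,-0.09,1.36],[0.45,-0.12,1.36],[0.51,-0.14,1.36]], twist=[0,0,0,0,0,0,0,0,0,0])

```text
clock: 2.65
tcp_pos: [0.4509, -0.2349, 0.2322]
ee_rot: [-3.118, 0.381, 0.001]
wrist_force: [-3.5, -0.5, 1.0]
opening: 0.0001
gripper_force: 1.6
```

Run:
```python
from h import *
s=arm.sense();print(s['tcp_pos'],s['wrist_force'])
t=arm.camera('top')[135:285,180:360,::-1];w=arm.camera('wrist')[:,:,::-1]
a=cv2.resize(t[40:130,20:110],(400,400),interpolation=cv2.INTER_CUBIC);b=cv2.resize(w[80:300,180:400],(400,400),interpolation=cv2.INTER_CUBIC)
cv2.imwrite('pics/p2.png',np.hstack([a,b]))
```

```text
[ 0.45088796 -0.23493188  0.23220344] [-3.51118139 -0.45180126  0.97141101]
```

View pics/p2.png

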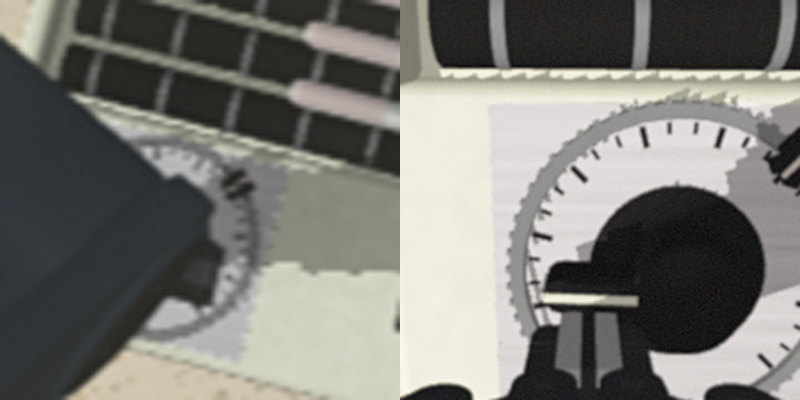

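The lever line now lies across the mixer, from (540,297) to (637,300), with the fingertip on its front flank. Contact is as planned, so I'll sweep on.

Emit:
carry_out(grip=[-1,-1,-1,-1,-1,-1,-1,-1,-1,-1], translation=[[0.06,-0.02,0],[0.14,-0.09,0],[0.26,-0.13,0],[0.38,-0.15,0],[0.51,-0.12,0],[0.63,-0.06,0],[0.73,0.04,0],[0.8,0.16,0],[0.84,0.28,0],[0.84,0.28,0]], twist=[0,0,0,0,0,0,0,0,0,0])

```text
clock: 4.0
tcp_pos: [0.4888, -0.2601, 0.2324]
ee_rot: [3.116, -0.382, 0.004]
wrist_force: [0.2, 1.4, 0.1]
opening: -0.0002
gripper_force: 0.6
```

Run:
```python
from h import *
s=arm.sense();print(s['tcp_pos'],s['wrist_force'])
w=arm.camera('wrist')[:,:,::-1]
cv2.imwrite('pics/p3.png',cv2.resize(w[120:320,200:400],(600,600),interpolation=cv2.INTER_CUBIC))
```

```text
[ 0.48879906 -0.26009819  0.23242305] [0.17535623 1.35608401 0.12840654]
```

View pics/p3.png

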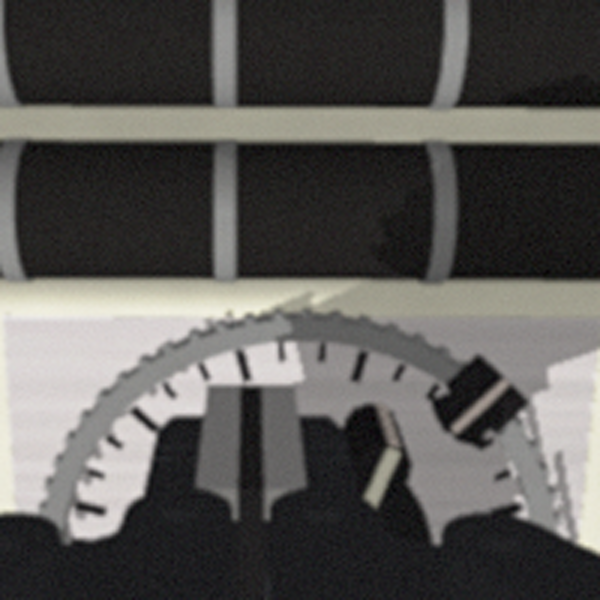

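The lever's crest line runs from crop (372,503) to (398,450), and the arrowhead's line from (455,433) to (505,383). So the lever is already some way past what I planned, because the wider finger back is doing the pushing. I'll compute the angles.

```bash
cat >> h.py <<'E'
def ang(n,a,b,z):
    e=at(n,b,z)-at(n,a,z);return 2.356-(np.arctan2(e[1],e[0])-yaw)
E
python3 - <<'E'
from h import *
g=lambda p:(p[0]/3+200,p[1]/3+120)
print('lever',ang('wrist',g((372,503)),g((398,450)),.07),'arrow',ang('wrist',g((455,433)),g((505,383)),.0515))
for p in((398,450),):w=at('wrist',g(p),.07);print(w,[(np.hypot(*(w-C)),2.356-(np.arctan2(*(w-C)[::-1])-yaw)) for C in(D,np.array([.4600,-.2648]))])
for p in((455,433),(505,383)):w=at('wrist',g(p),.0515);print(w,[(np.hypot(*(w-C)),2.356-(np.arctan2(*(w-C)[::-1])-yaw)) for C in(D,np.array([.4600,-.2648]))])
s=arm.sense();Q=R.from_euler('z',-yaw).as_matrix()[:2,:2];print(Q@(s['tcp_pos'][:2]-D)*1000)
E
```

```text
lever 2.7476778079480457 arrow 3.0732794481702723
[ 0.48508133 -0.28296614] [(np.float64(0.03214552725709242), np.float64(2.763472925145755)), (np.float64(0.030969043218872463), np.float64(2.7398421193038685))]
[ 0.47661904 -0.29379168] [(np.float64(0.03479435885910228), np.float64(3.169403610106397)), (np.float64(0.033417211152920796), np.float64(3.163289588377226))]
[ 0.48342004 -0.30351172] [(np.float64(0.04661658365342624), np.float64(3.1449769627684754)), (np.float64(0.045244838002044874), np.float64(3.139718828344627))]
[27.55281724 10.49058913]
```

Emit:
carry_out(grip=[-1,-1,-1,-1,-1,-1,-1,-1,-1,-1], translation=[[0.02,0.01,0],[0.04,0.02,0],[0.06,0.04,0],[0.07,0.06,0],[0.07,0.08,0],[0.07,0.1,0],[0.07,0.11,0],[0.07,0.12,0],[0.07,0.12,0],[0.07,0.12,0]], twist=[0,0,0,0,0,0,0,0,0,0])

```text
clock: 5.3
tcp_pos: [0.4902, -0.2657, 0.2322]
ee_rot: [3.118, -0.381, 0.0]
wrist_force: [0.1, 2.2, 1.1]
opening: 0.0002
gripper_force: 0.7
```

Run:
```python
from h import *
s=arm.sense();print(s['tcp_pos'],s['wrist_force'])
w=arm.camera('wrist')[:,:,::-1]
cv2.imwrite('pics/p4.png',cv2.resize(w[200:320,240:400],None,fx=5,fy=5,interpolation=cv2.INTER_CUBIC))
```

```text
[ 0.49023041 -0.2657409   0.23223446] [0.05874535 2.16162018 1.12983474]
```

View pics/p4.png

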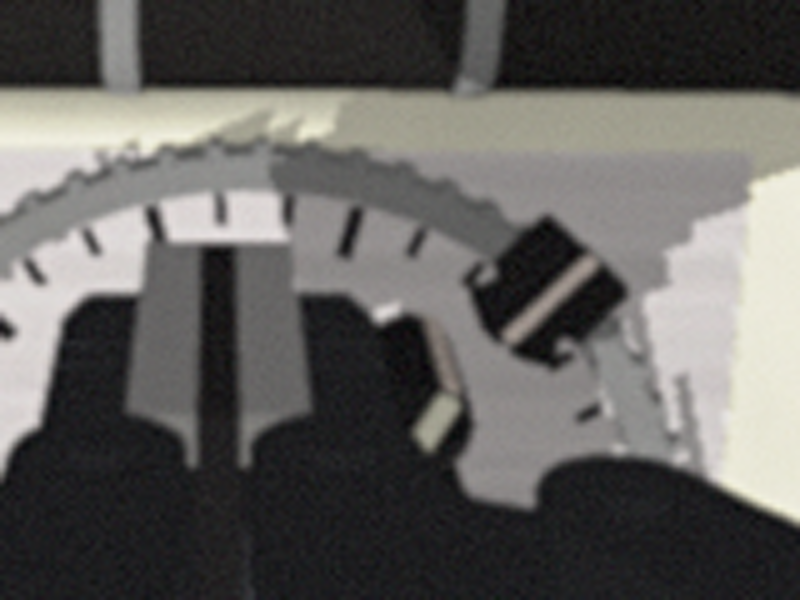

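The crest line's outer end is at crop (453,393) and the arrowhead line runs from (512,337) to (597,263).

Run:
```python
from h import *
g=lambda p:(p[0]/5+240,p[1]/5+200)
print('lever',ang('wrist',g((428,445)),g((453,394)),.07),'arrow',ang('wrist',g((512,337)),g((597,263)),.0515))
for p,z in(((453,394),.07),((512,337),.0515),((597,263),.0515)):w=at('wrist',g(p),z);print(w,[(np.hypot(*(w-C)),2.356-(np.arctan2(*(w-C)[::-1])-yaw)) for C in(D,np.array([.4600,-.2648]))])
s=arm.sense();Q=R.from_euler('z',-yaw).as_matrix()[:2,:2];print(Q@(s['tcp_pos'][:2]-D)*1000)
```

```text
lever 2.744522755976204 arrow 3.1469598484153285
[ 0.48235163 -0.28665364] [(np.float64(0.03253134450969411), np.float64(2.90496272982873)), (np.float64(0.03125983475953319), np.float64(2.887133221116782))]
[ 0.47730273 -0.29434348] [(np.float64(0.035612605492073415), np.float64(3.16031332523438)), (np.float64(0.03423743395507475), np.float64(3.153980214504349))]
[ 0.48311652 -0.3041123 ] [(np.float64(0.0469797725535831), np.float64(3.1570822066987474)), (np.float64(0.045605158995097185), np.float64(3.152230270972631))]
[30.36666299  5.22541174]
```

Emit:
carry_out(grip=[-1,-1,-1,-1,-1,-1,-1,-1,-1,-1], translation=[[0.01,0.02,0],[0.02,0.04,0],[0.03,0.06,0],[0.03,0.08,0],[0.03,0.1,0],[0.03,0.12,0],[0.03,0.14,0],[0.03,0.15,0],[0.03,0.165,0],[0.03,0.165,0]], twist=[0,0,0,0,0,0,0,0,0,0])

```text
clock: 6.6
tcp_pos: [0.4897, -0.2741, 0.2322]
ee_rot: [3.118, -0.381, 0.0]
wrist_force: [0.2, 1.9, 0.6]
opening: -0.0
gripper_force: 0.6
```

Run:
```python
from h import *
s=arm.sense();print(s['tcp_pos'],s['wrist_force'])
Q=R.from_euler('z',-yaw).as_matrix()[:2,:2];print(Q@(s['tcp_pos'][:2]-D)*1000)
```

```text
[ 0.4896702  -0.27413267  0.23222374] [0.19985576 1.89162526 0.61359464]
[31.84220203 -3.06086817]
```

Now I'll back off, rise, and look at the dial unobstructed.

Emit:
carry_out(grip=[-1,-1,-1,-1,-1,-1,-1,-1,-1,-1], translation=[[0.05,-0.2,0],[0,-0.4,-0.1],[0,-0.4,-0.7],[-0.3,-0.3,-1.4],[-0.9,0,-1.4],[-1.5,0,-1.4],[-1.6,0.2,-1.4],[-1.6,0.2,-1.4],[-1.6,0.2,-1.4],[-1.6,0.2,-1.4]], twist=[0,0,0,0,0,0,0,0,0,0])

```text
clock: 7.85
tcp_pos: [0.4103, -0.2646, 0.3021]
ee_rot: [3.118, -0.38, 0.001]
wrist_force: [0.2, 0.6, 0.8]
opening: -0.0002
gripper_force: 0.0
```

Run:
```python
from h import *
s=arm.sense();print(s['tcp_pos'],s['ee_rot'],s['wrist_force'])
w=arm.camera('wrist')[:,:,::-1];cv2.imwrite('pics/w5.png',w)
print('dial px',[wpix(np.linalg.inv(R.from_rotvec(s['ee_rot']).as_matrix())@(np.r_[D,.0485]-s['tcp_pos']))])
a=cv2.resize(w[80:240,230:350],(450,600),interpolation=cv2.INTER_CUBIC)
b=cv2.resize(w[120:220,430:560],(350,269),interpolation=cv2.INTER_CUBIC)
o=np.zeros((600,800,3),np.uint8);o[:,:450]=a;o[:269,450:]=b
cv2.imwrite('pics/p5.png',o)
```

```text
[ 0.41032825 -0.26462053  0.30212474] [ 3.11815603e+00 -3.80410952e-01  8.51588624e-04] [0.17835944 0.55852735 0.79710464]
dial px [array([2.62483e+02, 1.49401e+02, 2.21000e-01])]
```

View pics/p5.png

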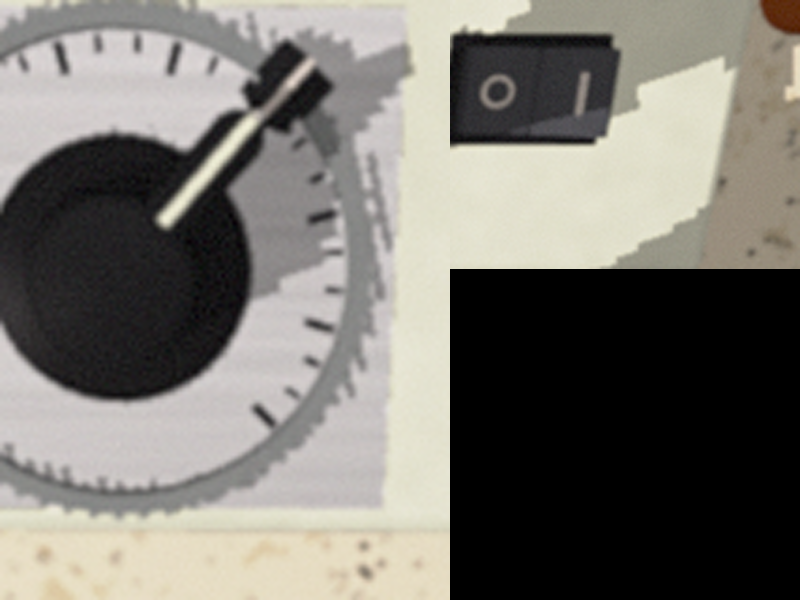

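The lever line runs from crop (165,224) to (257,115) and the arrowhead line from (262,112) to (312,58), so they are nearly collinear. The rocker's standing right end is at inset (617,90), about px (492,153).

Run:
```python
from h import *
g=lambda p:(p[0]/3.75+230,p[1]/3.75+80)
print('lever',ang('wrist',g((165,224)),g((257,115)),.07),'arrow',ang('wrist',g((262,112)),g((312,58)),.0515))
Q=R.from_euler('z',-yaw).as_matrix()[:2,:2]
print('local')
for p,z in(((165,224),.07),((257,115),.07),((262,112),.0515),((312,58),.0515)):
    w=at('wrist',g(p),z);print((Q@(w-D)*1000).round(1),[(round(np.hypot(*(w-C)),4),round(2.356-(np.arctan2(*(w-C)[::-1])-yaw),3)) for C in(D,np.array([.4600,-.2648]))])
h=lambda p:((p[0]-450)/2.692+430,p[1]/2.692+120)
for nm,p,z in(('right end',(612,92),.0578),('I',(583,93),.0555),('O',(497,92),.053),('bezel UL',(455,37),.0485)):
    w=at('wrist',h(p),z);print(nm,w,(Q@(w-D)*1000).round(1))
c=(180,135)
for nm,p,z in(('top I',(501,443),.0555),('top O',(461,436),.053),('top right',(520,449),.0578)):
    w=at('top',crop(p),z);print(nm,w,(Q@(w-D)*1000).round(1))
```

```text
lever 3.0714783445878835 arrow 3.117934907679879
local
[ 7.2 -8.3] [(np.float64(0.011), np.float64(3.21)), (np.float64(0.0096), np.float64(3.195))]
[ 24.1 -23. ] [(np.float64(0.0333), np.float64(3.117)), (np.float64(0.032), np.float64(3.108))]
[ 25.3 -24.7] [(np.float64(0.0354), np.float64(3.129)), (np.float64(0.034), np.float64(3.122))]
[ 34.1 -33.1] [(np.float64(0.0476), np.float64(3.127)), (np.float64(0.0462), np.float64(3.121))]
right end [ 0.42126868 -0.40740809] [  -2.5 -148.9]
I [ 0.42218064 -0.40184538] [  -2.9 -143.3]
O [ 0.42696325 -0.38257656] [  -2.9 -123.4]
bezel UL [ 0.44209702 -0.37604948] [  10.2 -113.4]
top I [ 0.42469609 -0.40060891] [  -0.8 -141.5]
top O [ 0.42820511 -0.38106724] [  -2.1 -121.6]
top right [ 0.42168825 -0.40975587] [  -1.5 -151.1]
```

Run:
```python
from h import *
w=cv2.imread('pics/w5.png').astype(int)
def fit(p,q,z,dark=False):
    g=lambda p:np.array([p[0]/3.75+230,p[1]/3.75+80])
    p,q=g(p),g(q);d=(q-p)/np.hypot(*(q-p));n=np.array([-d[1],d[0]]);G=w.sum(2).astype(np.float32)
    P=[]
    for t in np.linspace(.1,.9,25):
        b=p+t*(q-p);o=np.linspace(-3,3,61);v=cv2.remap(G,(b[0]+o*n[0]).astype(np.float32)[None],(b[1]+o*n[1]).astype(np.float32)[None],cv2.INTER_LINEAR)[0]
        v=np.clip(v-(v.min()+v.max())/2,0,None);P.append(b+n*(v@o/v.sum()))
    X=np.array([at('wrist',x,z) for x in P]);vx,vy,x0,y0=cv2.fitLine(X.astype(np.float32),cv2.DIST_HUBER,0,1e-5,1e-5).ravel()
    if (X[-1]-X[0])@[vx,vy]<0:vx,vy=-vx,-vy
    return 2.356-(np.arctan2(vy,vx)-yaw),((x0-D[0])*-vy+(y0-D[1])*vx)*1000
print(fit((165,224),(252,121),.07),fit((266,106),(312,58),.0515))
```

```text
(np.float32(3.0805817), np.float64(-0.691070561558798)) (np.float32(3.1065793), np.float64(-0.7817644259289942))
```

The lever sits 0.026 rad short of the arrowhead, well within 0.08, and the switch is still off. Next is the switch.

Run:
```python
from h import *
s=arm.sense();M=R.from_rotvec(s['ee_rot']).as_matrix();W=world((-2,-146));print(W,(M.T@(np.r_[W,.24]-s['tcp_pos'])/.05).round(3))
print('dropper',at('top',crop((692,440)),.082))
```

```text
[ 0.42242889 -0.40472936] [0.911 2.663 1.242]
dropper [ 0.42520537 -0.49031597]
```

Emit:
carry_out(grip=[-1,-1,-1,-1,-1,-1,-1,-1,-1,-1], translation=[[0.3,0.9,0],[0.6,1.8,0],[0.91,2.66,0],[0.91,2.66,0.2],[0.91,2.66,0.5],[0.91,2.66,0.8],[0.91,2.66,1.1],[0.91,2.66,1.24],[0.91,2.66,1.24],[0.91,2.66,1.24]], twist=[0,0,0,0,0,0,0,0,0,0])

```text
clock: 9.15
tcp_pos: [0.4219, -0.4046, 0.2406]
ee_rot: [3.118, -0.381, 0.001]
wrist_force: [0.3, 0.5, 0.3]
opening: 0.0003
gripper_force: 0.0
```

Run:
```python
from h import *
s=arm.sense();print(s['tcp_pos'],s['wrist_force'])
w=arm.camera('wrist')[:,:,::-1]
cv2.imwrite('pics/p6.png',cv2.resize(w[180:320,190:370],None,fx=4,fy=4,interpolation=cv2.INTER_CUBIC))
```

```text
[ 0.4218877  -0.40463059  0.24058012] [0.34946447 0.53978607 0.33952673]
```

View pics/p6.png

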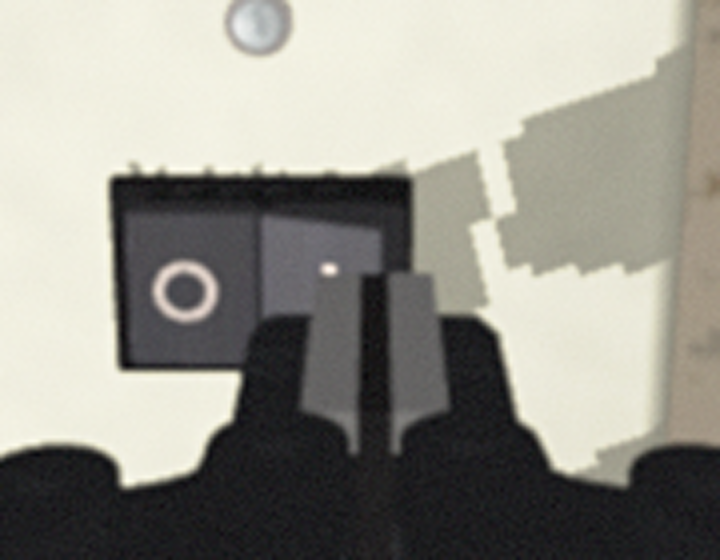

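The rocker's hinge line is at column 260 and its right end at 383. The fingertip is centred at column 375, about 16 mm from the pivot, so I'll shift 3 mm left and press down.

Emit:
carry_out(grip=[-1,-1,-1,-1,-1,-1,-1,-1,-1,-1], translation=[[0,-0.06,0],[0,-0.06,0.08],[0,-0.06,0.16],[0,-0.06,0.2],[0,-0.06,0.23],[0,-0.06,0.26],[0,-0.06,0.28],[0,-0.06,0.3],[0,-0.06,0.31],[0,-0.06,0.31]], twist=[0,0,0,0,0,0,0,0,0,0])

```text
clock: 10.45
tcp_pos: [0.4226, -0.4019, 0.2259]
ee_rot: [3.117, -0.381, 0.001]
wrist_force: [-2.2, -1.7, 10.0]
opening: 0.0001
gripper_force: 4.7
```

The 10 N reading is above the 2–4 N friction, so the rocker is near its stop. I'll press a little further, then lift off and retreat.

Emit:
carry_out(grip=[-1,-1,-1,-1,-1,-1,-1,-1,-1,-1], translation=[[0,0,0.01],[0,0,0.02],[0,0,0.03],[0,0,0.03],[0,0,0.03],[0,0,0.03],[0,0,0.03],[0,0,0.03],[0,0,0.03],[0,0,0.03]], twist=[0,0,0,0,0,0,0,0,0,0])

```text
clock: 11.7
tcp_pos: [0.4225, -0.4018, 0.2258]
ee_rot: [3.117, -0.381, 0.002]
wrist_force: [-3.5, 1.0, 18.8]
opening: -0.0
gripper_force: 9.0
```

Emit:
carry_out(grip=[-1,-1,-1,-1,-1,-1,-1,-1,-1,-1], translation=[[0,0,-0.2],[0,0,-0.7],[0,0,-1.5],[-0.3,-0.5,-1.6],[-0.9,-1.2,-1.6],[-0.9,-1.2,-1.6],[-0.9,-1.2,-1.6],[-0.9,-1.2,-1.6],[-0.9,-1.2,-1.6],[-0.9,-1.2,-1.6]], twist=[0,0,0,0,0,0,0,0,0,0])

```text
clock: 12.95
tcp_pos: [0.3933, -0.333, 0.3031]
ee_rot: [3.118, -0.382, 0.0]
wrist_force: [-0.2, 0.2, -0.7]
opening: 0.0
gripper_force: 0.0
```

Run:
```python
from h import *
s=arm.sense();print(s['tcp_pos'],s['wrist_force'],s['clock'])
w=arm.camera('wrist')[:,:,::-1]
cv2.imwrite('pics/p7.png',cv2.resize(w[40:250,110:500],(780,420),interpolation=cv2.INTER_CUBIC))
```

```text
[ 0.39334703 -0.33295904  0.30305886] [-0.24350824  0.22380501 -0.658937  ] 12.95
```

View pics/p7.png

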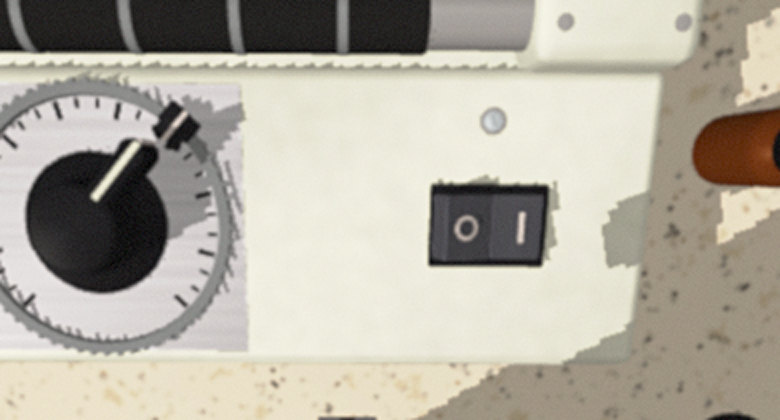

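The rocker's left end now stands: its end face shows at columns 432–447. Its right half is level, the stop took 19 N with no further travel, and the lever line is still parallel to the arrowhead line. I'll hand in.

```bash
python3 -c "
from workcell import arm
print(arm.job_done())"
```

```text
the job is handed in; nothing more can be done
None
```

I pushed the lever to within about 0.03 rad of the arrowhead (by the wrist camera), then pressed the rocker fully down and handed the job in at about 13 s. The hand-in returned no verdict.

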